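# Freshener ball into the tilt-out shoe bin

## Robot

A 6-joint arm with a two-finger parallel gripper is mounted at the origin on the work surface. World frame = base frame: x ahead of the robot, y to its left, z up, the work surface at z = 0. Lengths are in m, angles in rad, forces in N, time in s.
With the tool pointing down it reaches from about 0.3 to 0.85 m from the base axis. Payload 4.2 kg.
Tool frame: the origin (TCP) lies on the mounting face of the last link; the fingertips stand 191 mm ahead of it and the grasp point (between the pads) lies 172 mm ahead of it; x points along the fingers, z is the direction in which the jaws open and shut, and the axes are right-handed (so a half turn about x gives the same grasp; the last joint's range is limited). The gripper opens to 91 mm and grips with 3 to 60 N. Pads are 32 mm wide; open, the fingers measure 118 mm over their backs; the gripper's body (76 mm by 178 mm) begins 60 mm behind the grasp point.
Start: joints at [-1.315, 0.32, 1.565, -0, 1.257, -0.02], TCP at [0.157, -0.553, 0.405] pointing down, gripper open.
Joint ranges: [-3.11, 3.11], [-0.84, 2.01], [0.21, 2.61], [-1.34, 4.49], [0.05, 2.63], [-2.56, 2.56]. Speed limits (rad/s): [2.57, 2.57, 3.14, 3.14, 3.14, 3.14].

## Interface

Orientations are given as a 3x3 rotation matrix whose columns are the frame's x, y, z axes.
In Python, from rig import r, get_image gives the robot as it stands. The module is installed in compiled form; this text tells all that it offers.
- The arm moves only by the shell command python3 -m pendant 'ROWS'. ROWS is JSON, one flat list of numbers, 7 for each row, row after row: the shift along the tool's x, y, z in mm, then the turn, a rotation vector about the tool's x, y, z in degrees, then the closure, from 0 (fully open) to 1 (shut). In form: [x, y, z, ax, ay, az, fingers, x, y, z, ax, ay, az, fingers, ...]. A call has 1 to 8 rows; each row is the pose to reach, as a shift and turn from the pose commanded when the call began, along the tool's axes at that moment; what a row does not reach only later rows make up. A row lasts 1/8 s, in which the tool goes at most 62.5 mm and 10.7 degrees, less where a joint would pass 70% of its speed; a pose out of reach is approached as far as the arm can. A call with a gripper value outside its range is refused whole. The fingers move at their own pace and stop on an object; the grip force is fixed at half the most. Time passes only in rows, so rows that repeat a pose let the fingers close. It gives the time, the measured TCP pose, the force and the opening at its end, in the units of the state.
- r.observe(): the state, without advancing time (a new reading comes with each control period).
- get_image(name): name is "scene" or "top"; returns a dict with "image" (420x560x3 uint8, red, green, blue), "fx", "fy", "cx", "cy" (pixels), "dist_coeffs" ([k1, k2, p1, p2, k3] as OpenCV has them; the pictures are not rectified), "pose" (4x4, takes a point from camera to world coordinates). Camera axes: x right, y down, z forward; pixel columns grow to the right and rows downward; lengths in m; the calibration is good to about 2 mm. A picture is of the moment at which its call begins. There is no depth.
- r.sign_off(): hands the job in, once; it reports no verdict.
The state is a dict: "t": time; "joint_pos": joint angles; "joint_velocities": joint speeds; "joint_efforts": joint torques, N m; "eef_pos": TCP position; "tcp_rot": TCP orientation; "contact_force": force on the tool from outside, world axes, zero at the start; "torque": the same for the moment, N m; "opening": finger opening in m.
Only numpy, scipy, OpenCV 4.12 (cv2) and the standard library are available. Lean on these libraries where they do the work, as an engineer would, in place of code of your own. Each camera call takes 0.05 s, during which the arm holds its last target.

## Task

Pull the white tilt-out shoe bin with the blue tab well open, lower the blue ceramic freshener ball gently down into the bottom of it and let go there without letting it drop, then swing the bin fully shut with the ball inside. The ball chips easily, so do not drop it or press it hard; leave the other things where they are.

Things in the scene. Friction and masses are not known exactly. Their poses are not given: they have to be found in the camera images.
- shoe_bin: Fixed white plastic housing of the bin, 210 deep (x) x 300 wide (y) x 232 high, open at the front (-x); sides, back and a 10 thick roof at 222-232 above the table that begins 14 behind the front. Origin: on the table, middle of the front edge; x points in to the back, y left along the front, z up. Turned by up to 0.15 rad.
- tilt (a joint): Tilt angle of the inner bin in rad: 0 = shut (front panel upright, flush with the housing), grows as its top swings out towards -x of the housing, stop at 0.85. Stiff hinge (about 0.9 N m of friction), so the bin stays at any angle where it is left.
- tilt_hinge (a point): Middle of the front panel's lower front edge, on the hinge line, 15 above the table; turns with the bin: x from the panel's outer face in to the bin's back, y left along the hinge line, z up along the panel. In this frame (mm): panel x 0-12, z 0-205, 262 wide; back wall x 157-165, 115 high; side walls beyond y +-123, 115 high, 180 high next to the panel (x up to 80).
- tilt_floor (a point): Middle of the front edge of the bin's floor, where its upper face meets the panel's inner face: at x 12, z 8 of tilt_hinge, same axes. The floor rises from here to 18 higher at the back wall, 145 away, so a ball rolls to the front panel. The cavity, 145 x 246, is open at the top; when shut, the roof covers it.
- tilt_tab (a point): Middle of the top edge of the blue pull tab, an upright plate 12 thick (x), 100 wide (y) that continues the front panel upwards; 260 from the hinge line along the panel (275 above the table when shut: 43 above the roof, free space in front and behind for pinching). Axes as tilt_hinge; the point lies midway through the thickness.
- ball: Blue glazed ceramic freshener ball with small dark dots, 54 diameter, about 0.09 kg, fragile. Origin at its centre. It starts resting on the stand, centre 35 above the table. It chips if it falls or rolls in from more than about 20 higher (0.65 m/s) or is pressed on the bin with over 20 N.
- stand: Small wooden ring 48 diameter, 14 high, fixed to the table, on which the ball lies. Origin: centre of the underside.
- key_dish: Loose terracotta dish, 90 diameter, 25 high, a bystander; origin at the centre of its underside.
- hammer: Loose hammer with wooden handle, about 270 long, a bystander lying along its x.
- kit_box: Loose aluminium picture hanging kit box 180 x 120 x 53, a bystander; origin at the centre of its underside.
- stud_finder: Loose yellow stud finder 150 x 66 x 29, a bystander; origin at the centre of its underside.
- nail_tray: Loose white ceramic tray of nails 160 x 110 x 25, a bystander; origin at the centre of its underside.
- shoe_brush: Loose wooden shoe brush 150 x 50 x 40, a bystander; origin at the centre of its underside.
Not all that is in view belongs to the job. What is meant by the ball is not red, and is the larger of those in its own colour.

How it is judged:
By the outcome, as a careful person would: the job done as asked, in the order asked, and still so for the second after the job is handed in, with the robot touching nothing.
It also fails if it takes over 72 s, if anything falls off the work surface, if the arm or the gripper's body presses on something with over 40 N, if the wrist force passes 120 N, or if a joint passes its speed limit or range.

## Working session

There is one attempt and no reset: what is moved stays moved. The work goes in short steps, Python scripts to look and compute and a shell command to move; the robot and the scene stay as the last step left them, time stands still between calls to the robot, and variables do not carry over. Pictures are saved under pics/ and viewed, and the job is handed in when it is done.

```bash
mkdir -p pics
python3 - <<'E'
from rig import r,get_image
import cv2,numpy as np
s=r.observe();print({k:np.round(v,3).tolist() for k,v in s.items()})
for n in("scene","top"):
    d=get_image(n);cv2.imwrite(f"pics/{n}0.png",d["image"][:,:,::-1]);print(n,d["fx"],d["fy"],d["cx"],d["cy"],d["dist_coeffs"],np.round(d["pose"],3).tolist())
E
```

```text
{'t': 0.0, 'joint_pos': [-1.315, 0.32, 1.566, -0.0, 1.257, -0.02], 'joint_velocities': [-0.001, -0.0, -0.001, 0.001, 0.001, -0.002], 'joint_efforts': [-0.002, -41.246, -23.198, 0.072, 0.046, -0.0], 'eef_pos': [0.157, -0.553, 0.404], 'tcp_rot': [[-0.0, 0.962, 0.272], [0.002, 0.272, -0.962], [-1.0, 0.0, -0.002]], 'contact_force': [-0.206, -0.331, 0.253], 'torque': [0.011, 0.032, 0.033], 'opening': 0.091}
scene 519.5930587717631 519.5930587717631 285.8307885940027 211.18984865778242 [-0.04952712  0.          0.          0.          0.        ] [[0.985, -0.136, 0.107, 0.302], [-0.172, -0.71, 0.683, -1.136], [-0.017, -0.691, -0.723, 1.398], [0.0, 0.0, 0.0, 1.0]]
top 473.0410845247151 473.0410845247151 278.6965082206922 198.35105607677372 [-0.09547914  0.          0.          0.          0.        ] [[0.007, -0.98, 0.198, 0.202], [-1.0, -0.008, -0.002, 0.025], [0.004, -0.198, -0.98, 1.513], [0.0, 0.0, 0.0, 1.0]]
```

View pics/scene0.png

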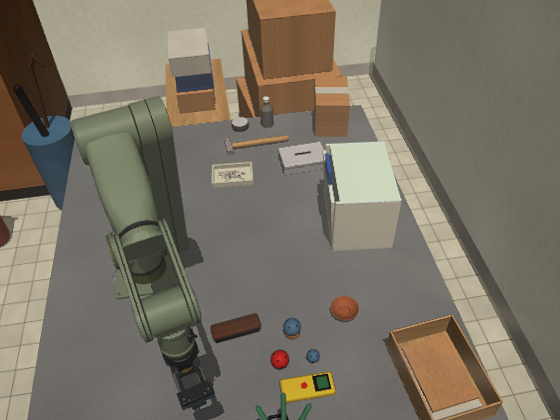

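View pics/top0.png

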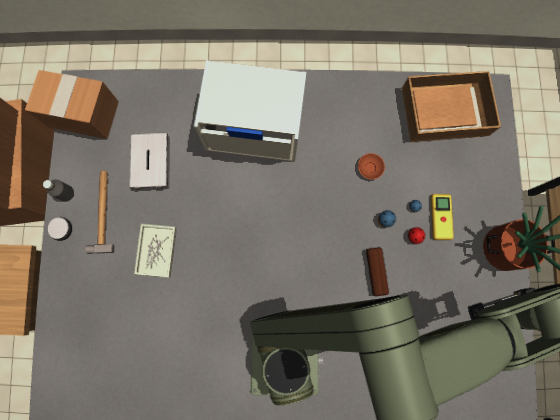

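```bash
cat > h.py <<'E'
from rig import r,get_image
import cv2,numpy as np
def ray(d,u,v):
    K=np.array([[d["fx"],0,d["cx"]],[0,d["fy"],d["cy"]],[0,0,1]])
    p=cv2.undistortPoints(np.array([[[u,v]]],float),K,np.array(d["dist_coeffs"]))[0,0]
    P=np.array(d["pose"]);return P[:3,3],P[:3,:3]@np.array([p[0],p[1],1])
def onz(d,u,v,z):
    o,w=ray(d,u,v);return o+w*(z-o[2])/w[2]
def proj(d,X):
    P=np.array(d["pose"]);K=np.array([[d["fx"],0,d["cx"]],[0,d["fy"],d["cy"]],[0,0,1]])
    R=P[:3,:3].T
    return cv2.projectPoints(np.atleast_2d(np.array(X,float)),cv2.Rodrigues(R)[0],-R@P[:3,3],K,np.array(d["dist_coeffs"]))[0][:,0]
def two(d1,p1,d2,p2):
    o1,w1=ray(d1,*p1);o2,w2=ray(d2,*p2);A=np.c_[w1,-w2];t=np.linalg.lstsq(A,o2-o1,rcond=None)[0]
    a,b=o1+t[0]*w1,o2+t[1]*w2;return (a+b)/2,np.linalg.norm(a-b)
def crop(d,x0,y0,x1,y1,k,name):
    cv2.imwrite(f"pics/{name}.png",cv2.resize(d["image"][y0:y1,x0:x1,::-1],None,fx=k,fy=k,interpolation=cv2.INTER_CUBIC))
E
python3 - <<'E'
from h import *
t=get_image("top");s=get_image("scene")
crop(t,185,50,325,170,5,"c_bin");crop(t,360,180,460,260,6,"c_ball");crop(s,310,130,410,255,4,"c_bins")
for n,d in(("top",t),("scene",s)):
    hsv=cv2.cvtColor(d["image"],cv2.COLOR_RGB2HSV)
    m=cv2.inRange(hsv,(98,80,30),(125,255,255))
    c,l,st,ce=cv2.connectedComponentsWithStats(m)
    for i in range(1,c):
        if st[i,4]>25: print(n,st[i],ce[i].round(1),onz(d,*ce[i],.035).round(4))
E
```

```text
top [226 127  37  13 336] [244.4 133. ] [0.7185 0.1364 0.035 ]
top [410 200  12  12 104] [415.2 205.3] [ 0.4812 -0.4157  0.035 ]
top [380 211  15  15 193] [387.1 218.1] [ 0.4393 -0.3229  0.035 ]
scene [178  81  35  11  94] [195.7  88.1] [0.2222 1.0273 0.035 ]
scene [  22  116   49   71 2082] [ 49.5 147.8] [-0.4117  0.7022  0.035 ]
scene [325 153   7  32 114] [328.5 168.7] [0.7076 0.3475 0.035 ]
scene [284 319  16  16 199] [291.6 326.3] [ 0.4382 -0.3228  0.035 ]
scene [307 350  12  13 117] [312.8 355.8] [ 0.4804 -0.4296  0.035 ]
```

View pics/c_bin.png

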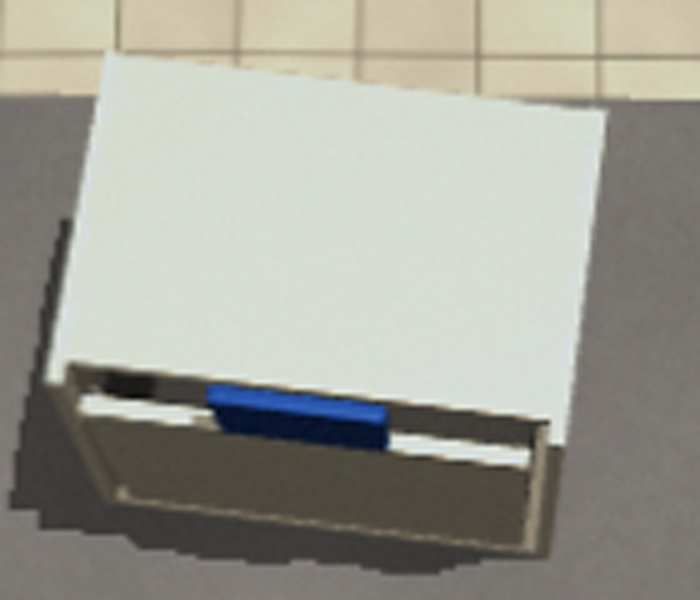

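View pics/c_ball.png

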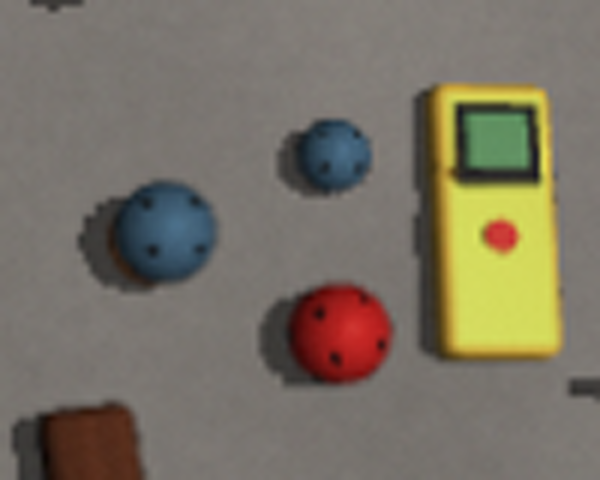

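View pics/c_bins.png

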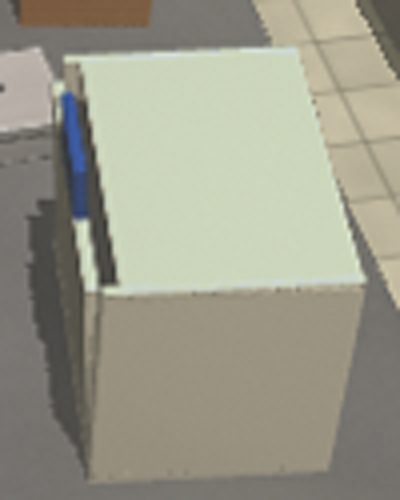

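Run:
```python
from h import *
t=get_image("top")
def q(x,y,z): return onz(t,185+x/5-.4,50+y/5-.4,z)
for n,x,y,z in[("BL",107,52,.232),("BR",606,112,.232),("FL",48,383,.232),("FR",562,443,.232),("tabRearL",210,384,.275),("tabRearR",388,405,.275),("tabFL",213,403,.275),("tabFR",388,422,.275),("botL",118,500,0.015),("botR",530,550,.015)]: print(n,q(x,y,z).round(4))
bl,br,fl,fr=[q(*a,.232)[:2] for a in[(107,52),(606,112),(48,383),(562,443)]]
print(np.linalg.norm(bl-br),np.linalg.norm(fl-fr),np.linalg.norm(bl-fl),np.linalg.norm(br-fr))
v=(fl-fr)+(bl-br);print("yaw",np.arctan2(-v[0],v[1]))
u=(bl-fl)+(br-fr);print("yaw2",np.arctan2(u[1],u[0]))
yaw=np.arctan2(v[1],v[0])-np.pi/2;X=np.array([np.cos(yaw),np.sin(yaw)])
print("centre",(bl+br+fl+fr)/4,"origin",(bl+br+fl+fr)/4-.105*X)
```

```text
BL [0.8779 0.2414 0.232 ]
BR [ 0.8407 -0.0544  0.232 ]
FL [0.6696 0.2662 0.232 ]
FR [ 0.6355 -0.0281  0.232 ]
tabRearL [0.6537 0.1681 0.275 ]
tabRearR [0.6421 0.0695 0.275 ]
tabFL [0.6427 0.1661 0.275 ]
tabFR [0.6322 0.0694 0.275 ]
botL [0.6672 0.2566 0.015 ]
botR [ 0.6348 -0.016   0.015 ]
0.29811561403256986 0.29624700676090604 0.20970953836307052 0.2069347020437093
yaw -0.12024763656954827
yaw2 -0.12282764073524578
centre [0.75592094 0.10625594] origin [0.65167915 0.11885153]
```

Ball candidates in the top picture: large blue on the wooden ring at (387,218), small blue at (415,205), and red at (417,236). The description means the large blue one, and the crop confirms its dots and the ring. Both views put it at about (0.439, -0.323). The bin origin is about (0.652, 0.119) with yaw -0.12, and the roof measures 297 x 208 mm against the given 300 x 210. The tab stands about 15 mm out, so the tilt is about 0.06. I'll hook the closed fingers behind the tab.

```bash
cat >> h.py <<'E'
from scipy.spatial.transform import Rotation as Ro
YAW=-0.12;X=np.array([np.cos(YAW),np.sin(YAW),0]);Y=np.array([-np.sin(YAW),np.cos(YAW),0]);Z=np.array([0,0,1.]);O=np.array([.652,.119,0])
def hw(x,y,z): return O+X*x+Y*y+Z*z           # housing m -> world
def wh(p): p=np.array(p)-O;return np.array([p@X,p@Y,p[2]])
def rot(th): 
    x=np.sin(th)*X-np.cos(th)*Z;z=-Y;return np.c_[x,np.cross(z,x),z]
def rel(p,th=0,off=.191):  # p world of point 'off' ahead of TCP
    s=r.observe();R=np.array(s["tcp_rot"]);R2=rot(th);tcp=p-off*R2[:,0]
    d=R.T@(tcp-np.array(s["eef_pos"]))*1000;a=Ro.from_matrix(R.T@R2).as_rotvec(degrees=True)
    print("rel",d.round(1),a.round(1))
def st(off=.191):
    s=r.observe();R=np.array(s["tcp_rot"]);tip=np.array(s["eef_pos"])+off*R[:,0]
    print("t",round(s["t"],2),"tip world",tip.round(4),"housing mm",(wh(tip)*1e3).round(1),"lean",np.arctan2(R[:,0]@X,-R[2,0]).round(3),"F",np.round(s["contact_force"],1),"open",round(s["opening"],4))
E
python3 - <<'E'
from h import *
st()
tr=np.array([.648,.118,.0]);tr=wh(tr);print(tr)
rel(hw(tr[0]+.030,0,.31)); rel(hw(tr[0]+.030,0,.245))
E
```

```text
t 0.25 tip world [ 0.1565 -0.5531  0.2134] housing mm [-411.5 -726.6  213.4] lean -0.0 F [-0.3  0.1 -0.1] open 0.0916
[-0.00385152 -0.00147166  0.        ]
rel [ -96.3  683.9 -501.9] [22.7 -0.   0. ]
rel [ -31.3  683.9 -501.8] [22.7 -0.   0. ]
```

```bash
python3 -m pendant '[-60,0,0,0,0,0,1,-96,200,-150,10,0,0,1,-96,400,-300,22.7,0,0,1,-96,684,-502,22.7,0,0,1,-96,684,-502,22.7,0,0,1,-96,684,-502,22.7,0,0,1,-96,684,-502,22.7,0,0,1,-96,684,-502,22.7,0,0,1]'
python3 - <<'E'
from h import *
st();rel(hw(.026,0,.31)); rel(hw(.026,0,.245))
E
```

```text
t: 1.25
eef_pos: [0.4232, -0.2093, 0.4876]
tcp_rot: [[0.001, 0.993, -0.12], [-0.001, -0.12, -0.993], [-1.0, 0.001, 0.0]]
contact_force: [1.4, -0.2, 1.1]
opening: 0.014
t 1.25 tip world [ 0.4233 -0.2094  0.2966] housing mm [-187.7 -353.4  296.6] lean 0.001 F [ 1.4 -0.2  1.1] open 0.014
rel [ -13.4  213.7 -353.4] [-0.  0. -0.]
rel [  51.6  213.7 -353.4] [-0.  0. -0.]
```

```bash
python3 -m pendant '[-13,53,-88,0,0,0,1,-13,107,-177,0,0,0,1,-13,160,-265,0,0,0,1,-13,214,-353,0,0,0,1,-13,214,-353,0,0,0,1,-13,214,-353,0,0,0,1,-13,214,-353,0,0,0,1,-13,214,-353,0,0,0,1]'
python3 - <<'E'
from h import *
st();rel(hw(.026,0,.31)); rel(hw(.026,0,.245))
t=get_image("top");s=get_image("scene")
crop(t,185,50,325,170,5,"d_bin");crop(s,290,110,410,255,4,"d_bins")
E
```

```text
t: 2.25
eef_pos: [0.6786, 0.1161, 0.4984]
tcp_rot: [[-0.002, 0.993, -0.117], [-0.0, -0.117, -0.993], [-1.0, -0.002, 0.0]]
contact_force: [-0.1, -0.2, -0.2]
opening: 0.0005
t 2.25 tip world [0.6782 0.1161 0.3074] housing mm [2.630e+01 2.000e-01 3.074e+02] lean -0.002 F [-0.1 -0.2 -0.2] open 0.0005
rel [-2.6 -0.7  0.3] [0.2 0.  0.1]
rel [62.4 -0.6  0.3] [0.2 0.  0.1]
```

View pics/d_bin.png

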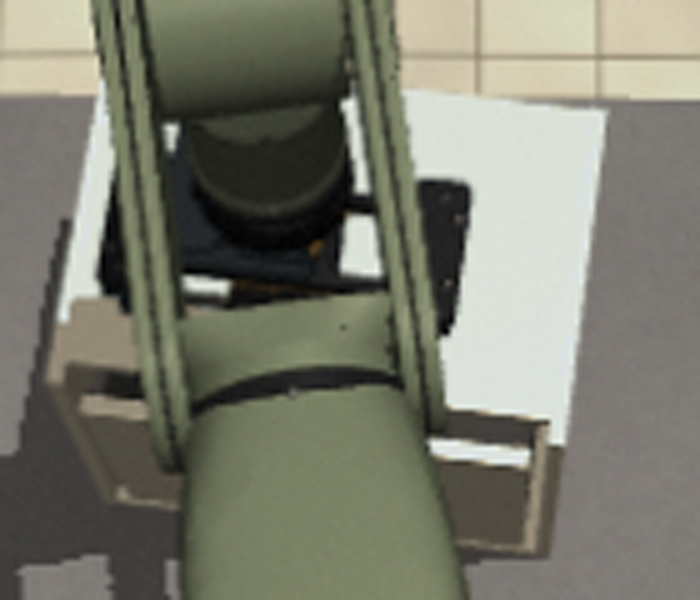

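View pics/d_bins.png

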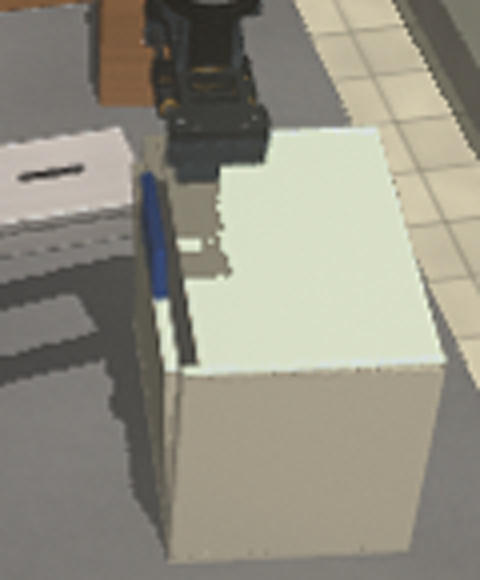

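```bash
python3 -m pendant '[20,0,0,0,0,0,1,40,0,0,0,0,0,1,61,0,0,0,0,0,1,61,0,0,0,0,0,1]'; python3 -m pendant '[0,-6,0,0,0,0,1,0,-12,0,0,0,0,1,0,-18,0,0,0,0,1,0,-24,0,0,0,0,1,0,-24,0,0,0,0,1]'
python3 - <<'E'
from h import *
st()
s=get_image("scene");crop(s,290,110,410,255,4,"e_bins")
E
```

```text
t: 2.85
eef_pos: [0.6764, 0.1122, 0.4383]
tcp_rot: [[-0.004, 0.993, -0.122], [-0.001, -0.122, -0.993], [-1.0, -0.003, 0.001]]
contact_force: [-0.3, -0.2, 0.5]
opening: 0.0004
t: 3.48
eef_pos: [0.6535, 0.1162, 0.4406]
tcp_rot: [[0.004, 0.993, -0.12], [-0.001, -0.12, -0.993], [-1.0, 0.004, 0.0]]
contact_force: [3.4, -2.2, 0.7]
opening: 0.0002
t 3.48 tip world [0.6543 0.116  0.2496] housing mm [  2.7  -2.7 249.6] lean 0.004 F [ 3.4 -2.2  0.7] open 0.0002
```

View pics/e_bins.png

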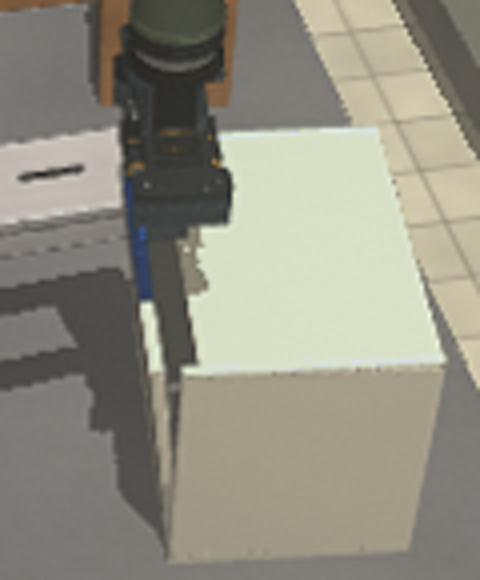

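```bash
python3 -m pendant '[2,-22,0,0,0,0,1,4,-34,0,0,0,0,1,7,-45,0,0,0,0,1,10,-56,0,0,0,0,1,13,-67,0,0,0,0,1,18,-78,0,0,0,0,1,22,-89,0,0,0,0,1,22,-89,0,0,0,0,1]'
python3 - <<'E'
from h import *
st()
s=get_image("scene");crop(s,270,110,410,255,4,"f_bins")
E
```

```text
t: 4.53
eef_pos: [0.5641, 0.1275, 0.4173]
tcp_rot: [[-0.002, 0.993, -0.12], [0.0, -0.12, -0.993], [-1.0, -0.002, -0.0]]
contact_force: [0.8, -0.8, -0.5]
opening: 0.0007
t 4.53 tip world [0.5637 0.1275 0.2263] housing mm [-88.6  -2.1 226.3] lean -0.002 F [ 0.8 -0.8 -0.5] open 0.0007
```

View pics/f_bins.png

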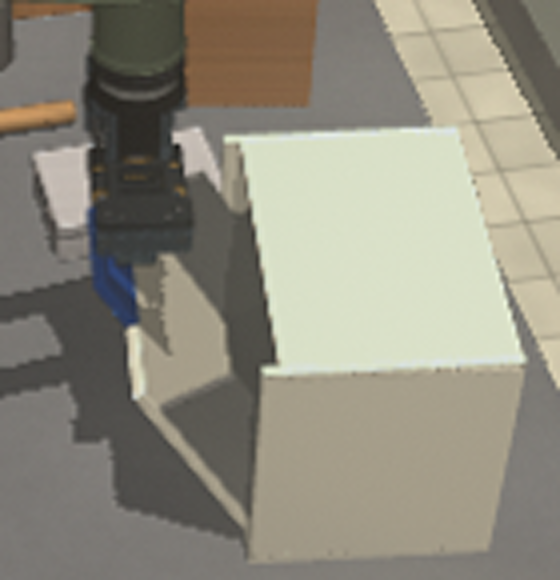

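```bash
python3 -m pendant '[5,-9,0,0,0,0,1,11,-18,0,0,0,0,1,17,-28,0,0,0,0,1,24,-38,0,0,0,0,1,31,-47,0,0,0,0,1,39,-56,0,0,0,0,1,46,-63,0,0,0,0,1,46,-63,0,0,0,0,1]'
python3 - <<'E'
from h import *
st()
s=get_image("scene");crop(s,270,110,410,255,4,"g_bins")
E
```

```text
t: 5.58
eef_pos: [0.5019, 0.1349, 0.3707]
tcp_rot: [[-0.002, 0.993, -0.12], [-0.0, -0.12, -0.993], [-1.0, -0.002, 0.0]]
contact_force: [0.6, 0.7, 0.3]
opening: 0.0006
t 5.58 tip world [0.5015 0.1348 0.1797] housing mm [-151.3   -2.3  179.7] lean -0.002 F [0.6 0.7 0.3] open 0.0006
```

View pics/g_bins.png

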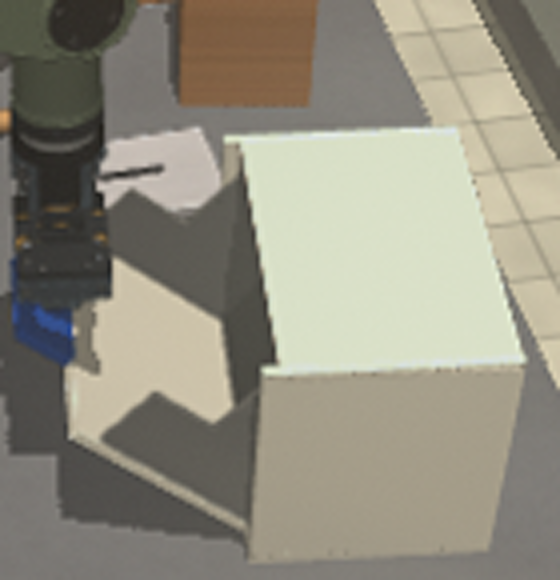

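```bash
python3 -m pendant '[-10,8,0,0,0,0,1,-70,8,0,0,0,0,1,-130,8,0,0,0,0,0.5,-130,8,0,0,0,0,0.3]'
python3 - <<'E'
from h import *
st();b=np.array([.4388,-.323,.22]);rel(b,0,.172)
t=get_image("top");s=get_image("scene");crop(s,230,130,410,255,4,"h_s");crop(t,150,50,350,250,3,"h_t")
E
```

```text
t: 6.12
eef_pos: [0.5111, 0.1336, 0.5069]
tcp_rot: [[0.01, 0.993, -0.12], [0.002, -0.12, -0.993], [-1.0, 0.01, -0.003]]
contact_force: [-0.2, -0.4, -0.8]
opening: 0.0175
t 6.12 tip world [0.5131 0.134  0.3159] housing mm [-139.7   -1.7  315.9] lean 0.01 F [-0.2 -0.4 -0.8] open 0.0175
rel [113.2 -17.9 462.4] [-0.  -0.2 -0.6]
```

View pics/h_t.png

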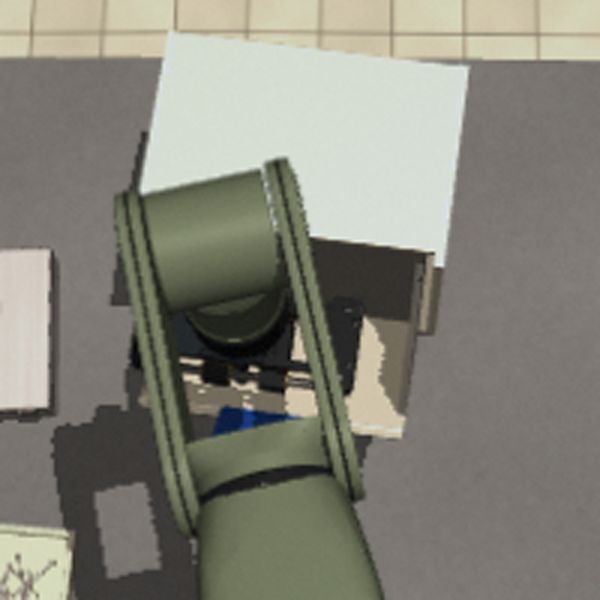

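Bin open, clear of it. Now to above the ball.

```bash
python3 -m pendant '[0,-18,60,0,0,0,0,0,-18,120,0,0,0,0,20,-18,180,0,0,0,0,113,-18,462,0,0,0,0,113,-18,462,0,0,0,0,113,-18,462,0,0,0,0,113,-18,462,0,0,0,0,113,-18,462,0,0,0,0]';python3 - <<'E'
from h import *
st();b=np.array([.4388,-.323,.22]);rel(b,0,.172)
E
```

```text
t: 7.22
eef_pos: [0.4359, -0.3248, 0.3853]
tcp_rot: [[-0.004, 0.993, -0.122], [0.003, -0.122, -0.993], [-1.0, -0.005, -0.003]]
contact_force: [0.2, -0.2, 0.4]
opening: 0.0911
t 7.22 tip world [ 0.4351 -0.3242  0.1943] housing mm [-162.3 -466.   194.3] lean -0.005 F [ 0.2 -0.2  0.4] open 0.0911
rel [-6.7  2.6 -2.1] [-0.1 -0.1  0.3]
```

```bash
python3 -m pendant '[0,2,-2,0,0,0,0,0,2,-2,0,0,0,0]';python3 - <<'E'
from h import *
st()
t=get_image("top");s=get_image("scene")
for n,d in(("top",t),("scene",s)):
    m=cv2.inRange(cv2.cvtColor(d["image"],cv2.COLOR_RGB2HSV),(98,80,30),(125,255,255))
    c,l,sa,ce=cv2.connectedComponentsWithStats(m)
    for i in range(1,c):
        if sa[i,4]>25: print(n,sa[i],ce[i].round(1),onz(d,*ce[i],.035).round(4))
crop(s,240,260,350,380,5,"i_s");crop(t,330,160,470,280,5,"i_t")
rel(np.array([.4388,-.323,.040]),0,.172)
E
```

```text
t: 7.48
eef_pos: [0.4392, -0.3205, 0.3871]
tcp_rot: [[-0.003, 0.993, -0.12], [0.002, -0.12, -0.993], [-1.0, -0.003, -0.002]]
contact_force: [0.5, -0.5, 0.3]
opening: 0.0913
t 7.47 tip world [ 0.4387 -0.32    0.1961] housing mm [-159.2 -461.4  196.1] lean -0.003 F [ 0.5 -0.5  0.3] open 0.0913
top [220 186  37  18 516] [238.2 194.5] [0.5121 0.1517 0.035 ]
scene [196  81  18   9  52] [204.7  87. ] [0.2648 1.0279 0.035 ]
scene [  22  116   50   76 1944] [ 48.8 147.1] [-0.4154  0.7082  0.035 ]
scene [285 319  15  16 130] [292.  327.8] [ 0.4383 -0.3281  0.035 ]
scene [307 350  12  13 117] [312.8 355.8] [ 0.4804 -0.4296  0.035 ]
rel [176.2  -0.2   3.3] [ 0.1 -0.   0. ]
```

View pics/i_s.png

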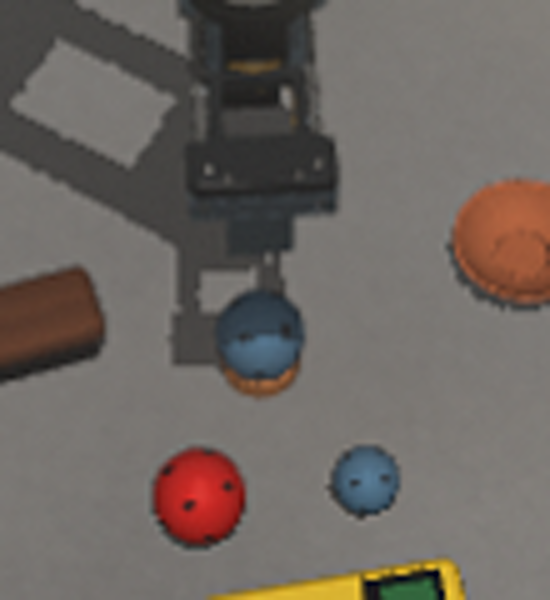

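```bash
python3 -m pendant '[50,0,3,0,0,0,0,100,0,3,0,0,0,0,140,0,3,0,0,0,0,160,0,3,0,0,0,0,176,0,3,0,0,0,0,176,0,3,0,0,0,0]';python3 - <<'E'
from h import *
st(.172)
E
```

```text
t: 8.32
eef_pos: [0.4391, -0.3232, 0.2119]
tcp_rot: [[-0.001, 0.993, -0.119], [0.001, -0.119, -0.993], [-1.0, -0.001, -0.001]]
contact_force: [-0.2, -1.1, 0.2]
opening: 0.0913
t 8.32 tip world [ 0.4389 -0.3231  0.0399] housing mm [-158.7 -464.4   39.9] lean -0.001 F [-0.2 -1.1  0.2] open 0.0913
```

```bash
python3 -m pendant '[0,0,0,0,0,0,1,0,0,0,0,0,0,1,0,0,0,0,0,0,1,0,0,0,0,0,0,1,0,0,0,0,0,0,1,0,0,0,0,0,0,1]'
```

```text
t: 9.07
eef_pos: [0.439, -0.3238, 0.2127]
tcp_rot: [[0.0, 0.993, -0.12], [0.0, -0.12, -0.993], [-1.0, 0.0, -0.0]]
contact_force: [-0.3, 2.0, 3.9]
opening: 0.0529
```

```bash
python3 -m pendant '[-20,0,0,0,0,0,1,-80,0,0,0,0,0,1,-140,0,0,0,0,0,1,-200,0,0,0,0,0,1,-260,0,0,0,0,0,1,-260,0,0,0,0,0,1]';python3 - <<'E'
from h import *
st(.172)
s=get_image("scene");crop(s,220,180,360,380,3,"j_s");t=get_image("top");crop(t,180,50,330,210,4,"j_t")
# tilt from tab: blue blob / top edge corners later
E
```

```text
t: 9.82
eef_pos: [0.4391, -0.3243, 0.4776]
tcp_rot: [[0.009, 0.993, -0.12], [-0.008, -0.12, -0.993], [-1.0, 0.01, 0.006]]
contact_force: [0.4, -0.8, -1.8]
opening: 0.0528
t 9.82 tip world [ 0.4407 -0.3256  0.3056] housing mm [-156.6 -466.7  305.6] lean 0.01 F [ 0.4 -0.8 -1.8] open 0.0528
```

View pics/j_s.png

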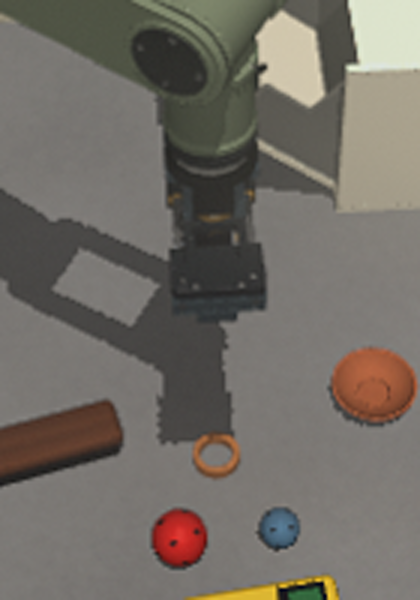

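View pics/j_t.png

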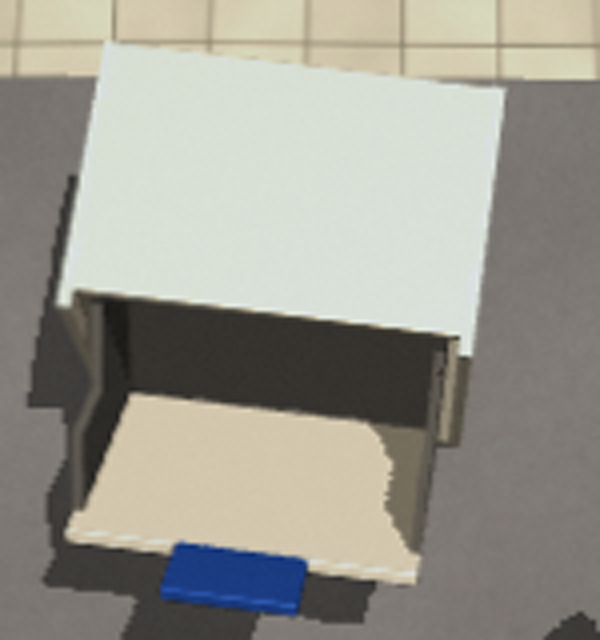

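Run:
```python
from h import *
t=get_image("top")
def q(x,y,z): return wh(onz(t,180+x/4-.375,50+y/4-.375,z))*1e3
print("floor line",q(130,395,.029).round(1),q(365,421,.029).round(1))
# bin inner tab top edge (12,260): predict pixel vs tilt
for th in(.78,.80,.82,.84):
    c,s=np.cos(th),np.sin(th)
    out=[]
    for bx,bz,y in[(12,260,50),(12,260,-50),(0,260,50),(12,205,131),(12,205,-131),(12,8,123),(12,8,-123)]:
        p=proj(t,hw((bx*c-bz*s)/1e3,y/1e3,(15+bx*s+bz*c)/1e3))[0];out.append(((p-[180,50]+.375)*4).round(0).tolist())
    print(th,out)
th=.83;c,s=np.cos(th),np.sin(th)
cx,cz=39,38.5
g=(cx*c-cz*s,15+cx*s+cz*c);print("ball rest",g)
```

```text
floor line [  0.3 123.6  29. ] [  2.7 -70.4  29. ]
0.78 [[160.0, 566.0], [300.0, 584.0], [160.0, 580.0], [66.0, 513.0], [420.0, 557.0], [131.0, 392.0], [429.0, 429.0]]
0.8 [[160.0, 572.0], [300.0, 590.0], [160.0, 586.0], [65.0, 517.0], [420.0, 562.0], [131.0, 392.0], [429.0, 429.0]]
0.82 [[160.0, 579.0], [299.0, 596.0], [159.0, 592.0], [65.0, 522.0], [419.0, 567.0], [131.0, 393.0], [429.0, 429.0]]
0.84 [[160.0, 585.0], [299.0, 602.0], [159.0, 598.0], [65.0, 527.0], [419.0, 571.0], [131.0, 393.0], [429.0, 430.0]]
ball rest (np.float64(-2.0902031449541454), np.float64(69.76204023603233))
```

Run:
```python
from h import *
st(.1775); rel(hw(-.100,0,.30),.42,.1775)
```

```text
t 9.97 tip world [ 0.4382 -0.3236  0.2934] housing mm [-159.2 -465.   293.4] lean -0.002 F [-0.2 -0.  -1. ] open 0.053
rel [   9.3  -13.8 -465.2] [-0.  -0.1 24.2]
```

```bash
python3 -m pendant '[0,0,-50,0,0,0,1,0,-3,-100,0,0,5,1,0,-6,-155,0,0,10,1,2,-9,-210,0,0,15,1,4,-12,-265,0,0,20,1,7,-14,-320,0,0,24.2,1,9,-14,-375,0,0,24.2,1,9,-14,-430,0,0,24.2,1]';python3 - <<'E'
from h import *
st(.1775); rel(hw(-.100,0,.30),.42,.1775);rel(hw(-.0023-.160*np.sin(.42),0,.0697+.16*np.cos(.42)),.42,.1775)
E
```

```text
t: 10.98
eef_pos: [0.4761, 0.1063, 0.4608]
tcp_rot: [[0.403, 0.907, -0.12], [-0.051, -0.109, -0.993], [-0.914, 0.406, 0.002]]
contact_force: [0.4, -0.4, -0.7]
opening: 0.0526
t 10.97 tip world [0.5475 0.0973 0.2985] housing mm [-101.1  -34.   298.5] lean 0.418 F [ 0.4 -0.4 -0.7] open 0.0526
rel [ -1.    1.2 -33.6] [0.  0.1 0.1]
rel [ 89.2  -3.3 -33.8] [0.  0.1 0.1]
```

Now the pre-pose, with 160 mm left to the resting place.

```bash
python3 -m pendant '[20,-1,-20,0,0,0,1,45,-2,-34,0,0,0,1,75,-3,-34,0,0,0,1,89,-3,-34,0,0,0,1,89,-3,-34,0,0,0,1,89,-3,-34,0,0,0,1]';python3 - <<'E'
from h import *
st(.1775); rel(hw(-.0023,0,.0697),.42,.1775)
s=get_image("scene");crop(s,250,110,410,260,4,"k_s");t=get_image("top");crop(t,180,50,330,210,4,"k_t")
E
```

```text
t: 11.72
eef_pos: [0.5144, 0.1342, 0.3816]
tcp_rot: [[0.408, 0.905, -0.12], [-0.049, -0.11, -0.993], [-0.912, 0.411, -0.0]]
contact_force: [0.5, 0.5, -0.6]
opening: 0.0526
t 11.72 tip world [0.5868 0.1254 0.2198] housing mm [-65.5  -1.4 219.8] lean 0.423 F [ 0.5  0.5 -0.6] open 0.0526
rel [162.8  -3.4  -1.4] [-0.   0.  -0.2]
```

View pics/k_s.png

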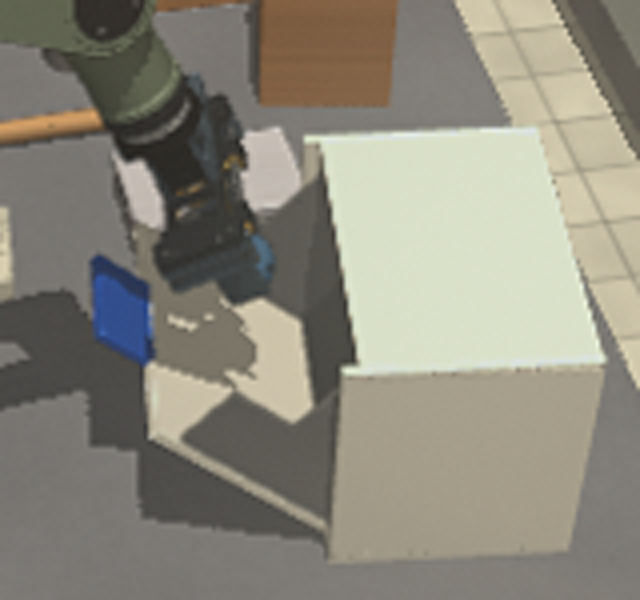

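View pics/k_t.png

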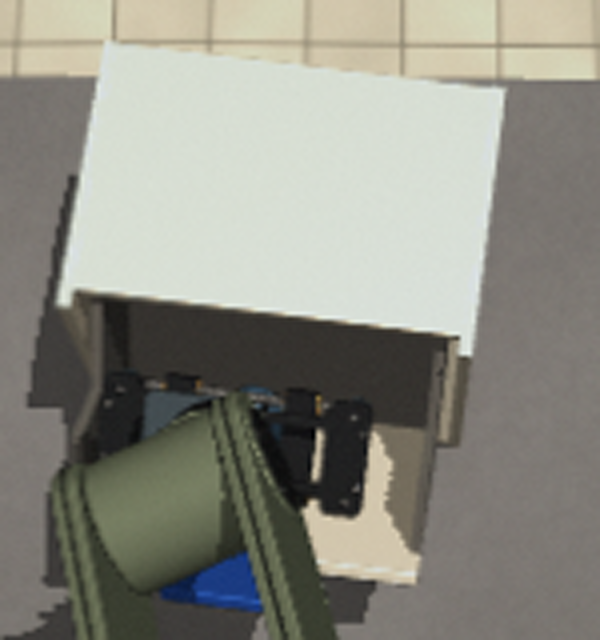

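```bash
python3 -m pendant '[25,-1,-1,0,0,0,1,50,-2,-1,0,0,0,1,75,-3,-1,0,0,0,1,100,-3,-1,0,0,0,1,120,-3,-1,0,0,0,1,135,-3,-1,0,0,0,1,135,-3,-1,0,0,0,1]';python3 - <<'E'
from h import *
st(.1775); rel(hw(-.0023,0,.0697),.42,.1775)
s=get_image("scene");crop(s,250,110,410,260,4,"l_s")
E
```

```text
t: 12.7
eef_pos: [0.5668, 0.1289, 0.2558]
tcp_rot: [[0.406, 0.906, -0.12], [-0.05, -0.11, -0.993], [-0.913, 0.409, 0.001]]
contact_force: [-0.1, 1.0, -0.6]
opening: 0.0526
t 12.7 tip world [0.6388 0.12   0.0938] housing mm [-13.3  -0.6  93.8] lean 0.421 F [-0.1  1.  -0.6] open 0.0526
rel [26.5  0.4 -0.4] [-0.   0.1 -0.1]
```

View pics/l_s.png

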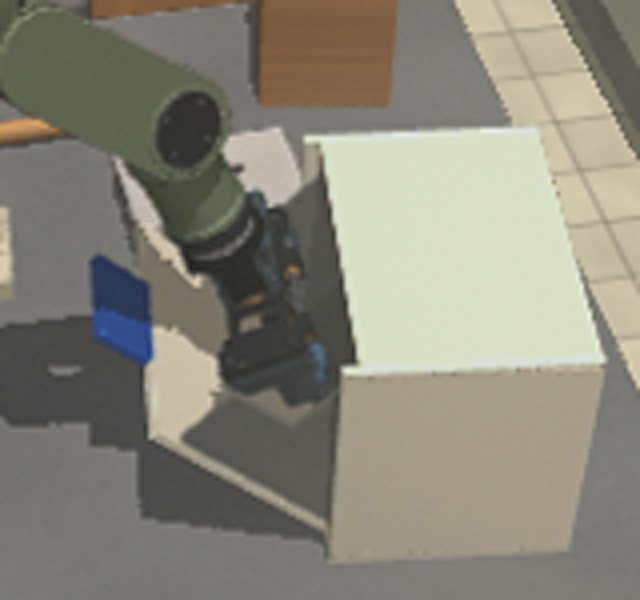

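```bash
python3 -m pendant '[6,0,0,0,0,0,1,12,0,0,0,0,0,1,16,0,0,0,0,0,1,18,0,0,0,0,0,1,18,0,0,0,0,0,1]'; python3 -m pendant '[1,0,0,0,0,0,1,2,0,0,0,0,0,1,3,0,0,0,0,0,1,3,0,0,0,0,0,1]'; python3 -m pendant '[1,0,0,0,0,0,1,2,0,0,0,0,0,1,2,0,0,0,0,0,1]';python3 - <<'E'
from h import *
st(.1775); rel(hw(-.0023,0,.0697),.42,.1775)
E
```

```text
t: 13.38
eef_pos: [0.574, 0.1281, 0.24]
tcp_rot: [[0.407, 0.906, -0.12], [-0.049, -0.109, -0.993], [-0.912, 0.41, 0.0]]
contact_force: [-0.1, 0.1, -0.6]
opening: 0.0523
t: 13.88
eef_pos: [0.5752, 0.128, 0.2374]
tcp_rot: [[0.407, 0.906, -0.12], [-0.049, -0.109, -0.993], [-0.912, 0.41, 0.0]]
contact_force: [-0.3, -0.0, -0.2]
opening: 0.0526
t: 14.25
eef_pos: [0.576, 0.1279, 0.2355]
tcp_rot: [[0.407, 0.906, -0.12], [-0.049, -0.109, -0.993], [-0.912, 0.41, 0.0]]
contact_force: [-0.5, 0.1, -1.0]
opening: 0.0528
t 14.25 tip world [0.6482 0.1191 0.0736] housing mm [-3.8 -0.3 73.6] lean 0.422 F [-0.5  0.1 -1. ] open 0.0528
rel [ 4.1  0.1 -0.3] [-0.   0.  -0.1]
```

```bash
python3 -m pendant '[1,0,0,0,0,0,1,1,0,0,0,0,0,1]'|grep force; python3 -m pendant '[1,0,0,0,0,0,1,1,0,0,0,0,0,1]'|grep force; python3 -m pendant '[1,0,0,0,0,0,1,1,0,0,0,0,0,1]'|grep force;python3 - <<'E'
from h import *
st(.1775)
E
```

```text
contact_force: [-0.5, 0.1, 0.6]
contact_force: [0.7, -0.8, 0.7]
contact_force: [0.1, -0.2, -0.7]
t 15.0 tip world [0.6494 0.119  0.0709] housing mm [-2.5 -0.3 70.9] lean 0.422 F [ 0.1 -0.2 -0.7] open 0.0533
```

```bash
for i in 1 2; do :; done; python3 -m pendant '[1,0,0,0,0,0,1,1,0,0,0,0,0,1]'|grep force; python3 -m pendant '[1,0,0,0,0,0,1,1,0,0,0,0,0,1]'|grep force;python3 - <<'E'
from h import *
st(.1775)
E
```

```text
contact_force: [-2.5, 0.6, 3.1]
contact_force: [-9.1, 1.9, 7.9]
t 15.5 tip world [0.6495 0.119  0.0698] housing mm [-2.5 -0.3 69.8] lean 0.422 F [-9.1  1.9  7.9] open 0.0528
```

```bash
python3 -m pendant '[-1,0,0,0,0,0,1,-1,0,0,0,0,0,1]'|grep force; python3 -m pendant '[0,0,0,0,0,0,0.46,0,0,0,0,0,0.5,0,0,0,0,0,0,0.4,0,0,0,0,0,0,0.3,0,0,0,0,0,0,0.2,0,0,0,0,0,0,0.2]';python3 - <<'E'
from h import *
st(.1775)
s=get_image("scene");crop(s,250,110,410,260,4,"m_s")
E
```

```text
contact_force: [-5.5, 0.1, 5.6]
t 15.75 tip world [0.6496 0.1189 0.0702] housing mm [-2.4 -0.3 70.2] lean 0.422 F [-5.5  0.1  5.6] open 0.0526invalid input at $: expected a multiple of 7 numbers
```

View pics/m_s.png

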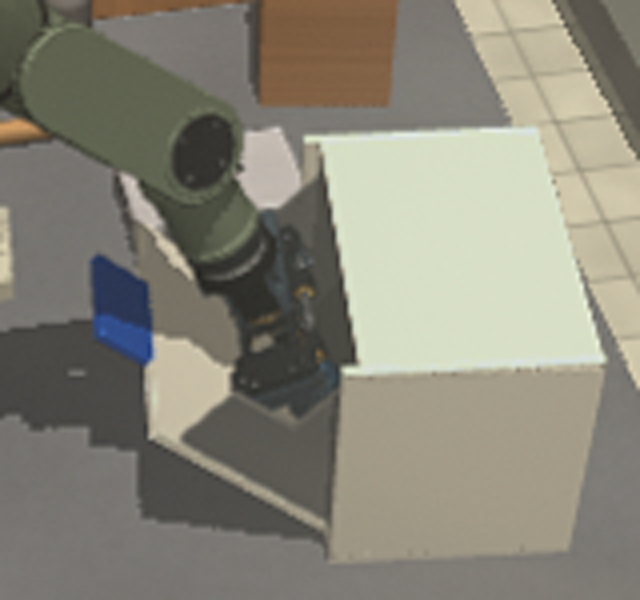

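```bash
python3 -m pendant '[-0.8,0,0,0,0,0,1,-0.8,0,0,0,0,0,1]'|grep force; python3 -m pendant '[0,0,0,0,0,0,0.4,0,0,0,0,0,0,0.35,0,0,0,0,0,0,0.3,0,0,0,0,0,0,0.2,0,0,0,0,0,0,0.1,0,0,0,0,0,0,0]';python3 - <<'E'
from h import *
st(.1775)
E
```

```text
contact_force: [-1.7, 0.7, 1.5]
t: 16.8
eef_pos: [0.5773, 0.1277, 0.2327]
tcp_rot: [[0.407, 0.906, -0.12], [-0.049, -0.11, -0.993], [-0.912, 0.41, 0.0]]
contact_force: [0.5, -0.6, 0.0]
opening: 0.0891
t 16.8 tip world [0.6496 0.119  0.0708] housing mm [-2.4 -0.3 70.8] lean 0.422 F [ 0.5 -0.6  0. ] open 0.0891
```

Released at a 2 N contact. Retreating straight back along the tool.

```bash
python3 -m pendant '[-15,0,0,0,0,0,0,-40,0,0,0,0,0,0,-75,0,0,0,0,0,0,-115,0,0,0,0,0,0,-160,0,0,0,0,0,0,-220,0,0,0,0,0,0,-220,0,0,0,0,0,0]'
python3 - <<'E'
from h import *
st()
s=get_image("scene");crop(s,250,110,410,260,4,"n_s");t=get_image("top");crop(t,180,50,330,210,4,"n_t")
E
```

```text
t: 17.68
eef_pos: [0.4867, 0.1389, 0.4395]
tcp_rot: [[0.418, 0.901, -0.119], [-0.045, -0.11, -0.993], [-0.908, 0.42, -0.005]]
contact_force: [-0.3, 0.5, -1.2]
opening: 0.0913
t 17.68 tip world [0.5665 0.1302 0.2662] housing mm [-86.3   0.9 266.2] lean 0.433 F [-0.3  0.5 -1.2] open 0.0913
```

View pics/n_s.png

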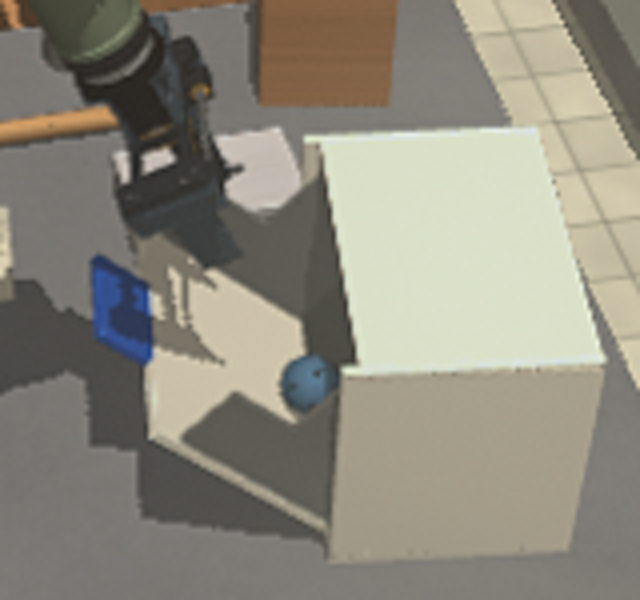

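View pics/n_t.png

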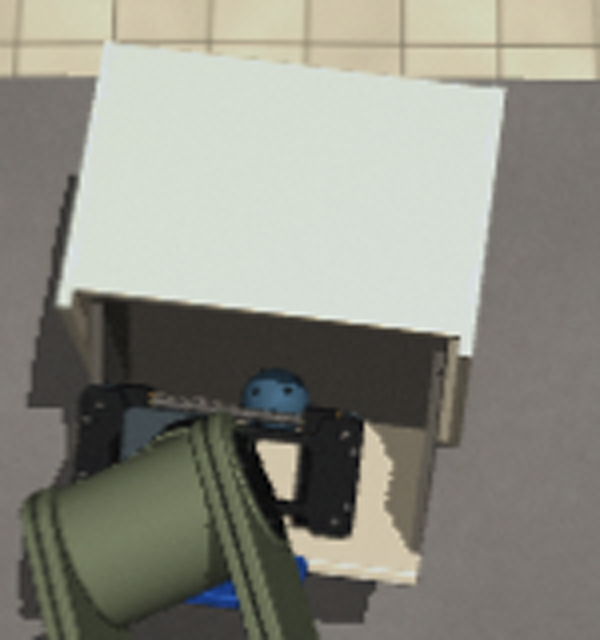

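Run:
```python
from h import *
rel(hw(-.230,0,.27),0)
```

```text
rel [-50.4 -47.2  -0.4] [ -0.   -0.1 -24.3]
```

```bash
python3 -m pendant '[-20,-16,0,0,0,-8,1,-38,-32,0,0,0,-16,1,-50,-47,0,0,0,-24.3,1,-50,-47,0,0,0,-24.3,1,-50,-47,0,0,0,-24.3,1]'
python3 - <<'E'
from h import *
st();rel(hw(-.230,0,.165),0)
E
```

```text
t: 18.4
eef_pos: [0.4253, 0.1461, 0.4586]
tcp_rot: [[-0.002, 0.993, -0.12], [-0.001, -0.12, -0.993], [-1.0, -0.002, 0.001]]
contact_force: [-0.8, -0.7, 0.1]
opening: 0.0441
t 18.4 tip world [0.425  0.1459 0.2676] housing mm [-228.6   -0.5  267.6] lean -0.002 F [-0.8 -0.7  0.1] open 0.0441
rel [102.6  -1.6  -0.4] [-0.   0.1  0.1]
```

```bash
python3 -m pendant '[0,-2,0,0,0,0,1,25,-2,0,0,0,0,1,50,-2,0,0,0,0,1,80,-2,0,0,0,0,1,103,-2,0,0,0,0,1,103,-2,0,0,0,0,1]'
python3 - <<'E'
from h import *
st()
s=get_image("scene");crop(s,230,110,410,260,4,"o_s")
E
```

```text
t: 19.15
eef_pos: [0.4222, 0.1462, 0.3552]
tcp_rot: [[-0.005, 0.993, -0.12], [-0.001, -0.12, -0.993], [-1.0, -0.005, 0.002]]
contact_force: [0.2, 0.0, 0.5]
opening: 0.0003
t 19.15 tip world [0.4212 0.146  0.1642] housing mm [-232.4   -0.8  164.2] lean -0.005 F [0.2 0.  0.5] open 0.0003
```

View pics/o_s.png

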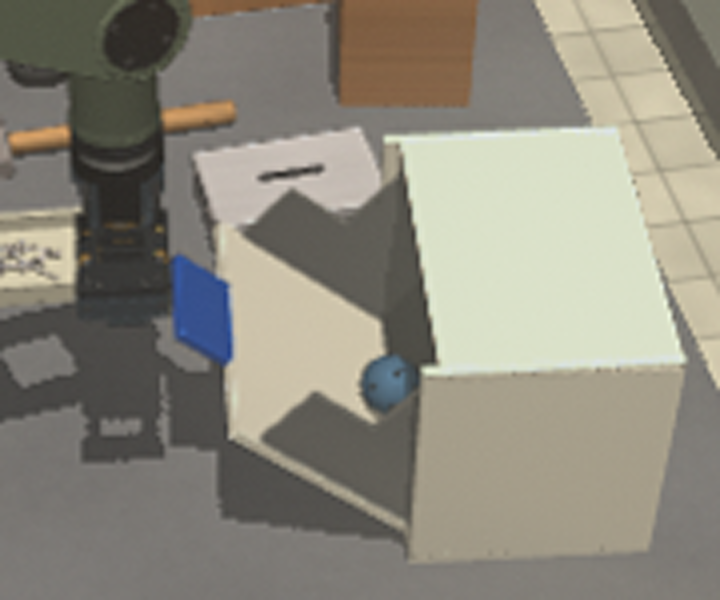

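```bash
python3 -m pendant '[0,23,0,0,0,0,1,-13,35,0,0,0,0,1,-25,49,0,0,0,0,1,-33,59,0,0,0,0,1,-40,70,0,0,0,0,1,-47,80,0,0,0,0,1,-54,92,0,0,0,0,1,-54,92,0,0,0,0,1]'
python3 - <<'E'
from h import *
st()
s=get_image("scene");crop(s,230,110,410,260,4,"p_s")
E
```

```text
t: 20.2
eef_pos: [0.5144, 0.1354, 0.4127]
tcp_rot: [[0.001, 0.993, -0.12], [0.001, -0.12, -0.993], [-1.0, 0.001, -0.001]]
contact_force: [-0.3, 0.1, 0.2]
opening: 0.0002
t 20.2 tip world [0.5147 0.1356 0.2217] housing mm [-1.383e+02  1.000e-01  2.217e+02] lean 0.001 F [-0.3  0.1  0.2] open 0.0002
```

View pics/p_s.png

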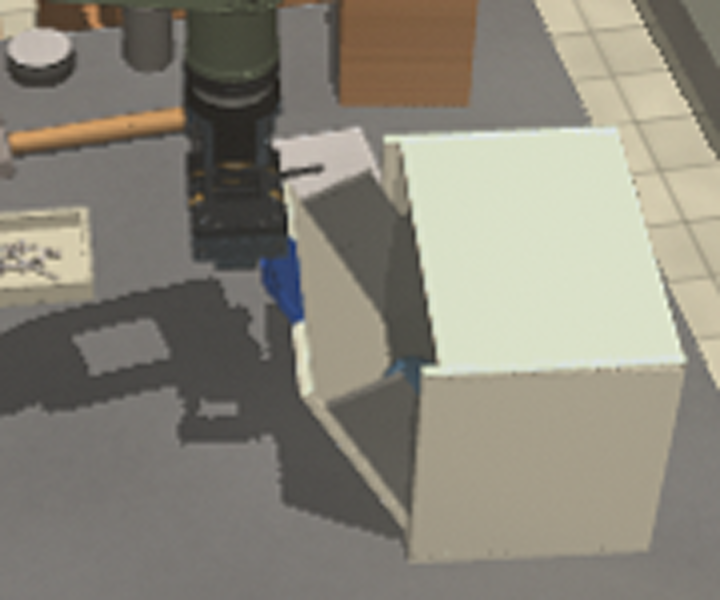

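```bash
python3 -m pendant '[-4,11,0,0,0,0,1,-8,21,0,0,0,0,1,-13,33,0,0,0,0,1,-17,45,0,0,0,0,1,-20,58,0,0,0,0,1,-23,71,0,0,0,0,1,-25,83,0,0,0,0,1,-27,94,0,0,0,0,1]';python3 - <<'E'
from h import *
st()
E
python3 -m pendant '[0,6,0,0,0,0,1,-1,12,0,0,0,0,1,-1,18,0,0,0,0,1,-1,22,0,0,0,0,1,-1,22,0,0,0,0,1]'
python3 - <<'E'
from h import *
st()
E
```

```text
t: 21.25
eef_pos: [0.6085, 0.1239, 0.4369]
tcp_rot: [[-0.002, 0.993, -0.12], [0.0, -0.12, -0.993], [-1.0, -0.002, 0.0]]
contact_force: [-2.4, -0.0, -1.5]
opening: 0.0004
t 21.25 tip world [0.608  0.1239 0.2459] housing mm [-44.2  -0.4 245.9] lean -0.002 F [-2.4 -0.  -1.5] open 0.0004
t: 21.88
eef_pos: [0.6298, 0.1214, 0.4384]
tcp_rot: [[-0.0, 0.993, -0.12], [-0.0, -0.12, -0.993], [-1.0, -0.0, 0.0]]
contact_force: [0.4, -0.0, -0.3]
opening: 0.0004
t 21.88 tip world [0.6297 0.1214 0.2474] housing mm [-22.4  -0.3 247.4] lean -0.0 F [ 0.4 -0.  -0.3] open 0.0004
```

Now small pushes until the stop is felt.

```bash
python3 -m pendant '[0,2,0,0,0,0,1,0,4,0,0,0,0,1,0,4,0,0,0,0,1]'|grep -E "force|eef"; python3 -m pendant '[0,2,0,0,0,0,1,0,2,0,0,0,0,1]'|grep -E "force|eef";python3 -m pendant '[0,2,0,0,0,0,1,0,2,0,0,0,0,1]'|grep -E "force|eef"
python3 - <<'E'
from h import *
st()
s=get_image("scene");crop(s,290,110,410,255,4,"q_s")
E
```

```text
eef_pos: [0.6334, 0.1209, 0.4385]
contact_force: [-1.4, -1.3, 0.9]
eef_pos: [0.6355, 0.1207, 0.4385]
contact_force: [-1.1, 0.2, 0.3]
eef_pos: [0.6364, 0.1206, 0.4386]
contact_force: [-5.6, -0.3, 3.1]
t 22.75 tip world [0.6354 0.1207 0.2476] housing mm [-16.7  -0.3 247.6] lean -0.005 F [-5.6 -0.3  3.1] open 0.0006
```

View pics/q_s.png

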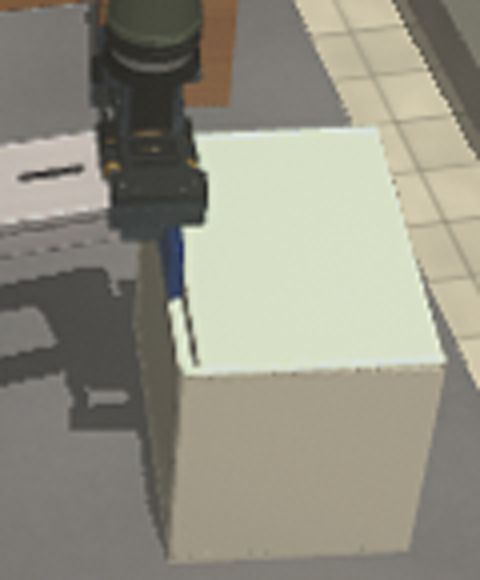

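```bash
python3 -m pendant '[0,1,0,0,0,0,1,0,1,0,0,0,0,1]'|grep -E "force|eef"; python3 -m pendant '[0,1,0,0,0,0,1,0,1,0,0,0,0,1]'|grep -E "force|eef";python3 -m pendant '[0,1,0,0,0,0,1,0,1,0,0,0,0,1]'|grep -E "force|eef"
```

```text
eef_pos: [0.6368, 0.1206, 0.4386]
contact_force: [-8.0, 0.2, 4.5]
eef_pos: [0.6372, 0.1206, 0.4386]
contact_force: [-10.5, 0.7, 5.2]
eef_pos: [0.6376, 0.1205, 0.4386]
contact_force: [-13.5, 0.6, 6.9]
```

```bash
python3 -m pendant '[0,-10,0,0,0,0,1,0,-40,0,0,0,0,1,-60,-60,0,0,0,0,1,-100,-120,60,0,0,0,1,-120,-160,120,0,0,0,1,-120,-160,180,0,0,0,1,-120,-160,240,0,0,0,1,-120,-160,300,0,0,0,1]'; python3 -m pendant '[0,0,60,0,0,0,1,0,0,120,0,0,0,1,0,0,160,0,0,0,1,0,0,160,0,0,0,1]'
python3 - <<'E'
from h import *
st()
t=get_image("top");s=get_image("scene");crop(t,185,50,325,170,5,"r_t");crop(s,290,110,410,255,4,"r_s")
cv2.imwrite("pics/r_full.png",t["image"][:,:,::-1])
E
```

```text
t: 24.55
eef_pos: [0.449, -0.1319, 0.559]
tcp_rot: [[0.002, 0.993, -0.119], [-0.001, -0.119, -0.993], [-1.0, 0.002, 0.001]]
contact_force: [0.9, -0.1, -0.1]
opening: 0.0006
t: 25.05
eef_pos: [0.4305, -0.2917, 0.5575]
tcp_rot: [[-0.002, 0.992, -0.124], [-0.001, -0.124, -0.992], [-1.0, -0.001, 0.001]]
contact_force: [0.4, 0.1, -0.4]
opening: 0.0006
t 25.05 tip world [ 0.4302 -0.2919  0.3665] housing mm [-171.  -434.5  366.5] lean -0.001 F [ 0.4  0.1 -0.4] open 0.0006
```

View pics/r_t.png

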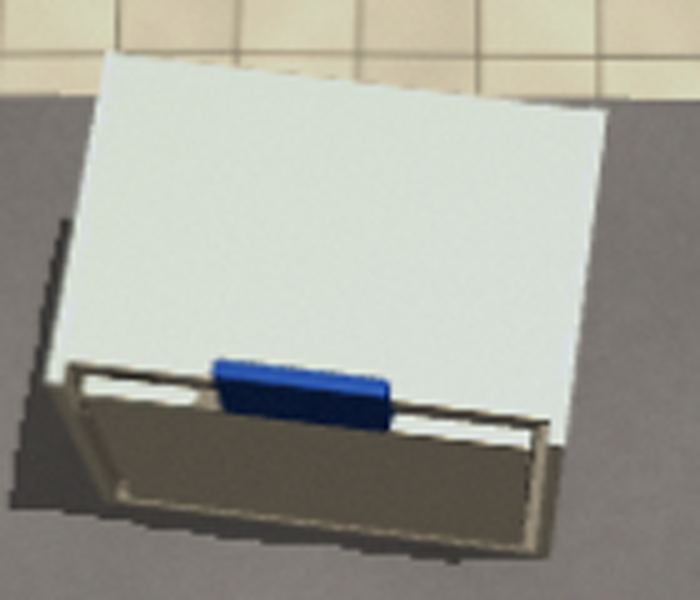

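View pics/r_s.png

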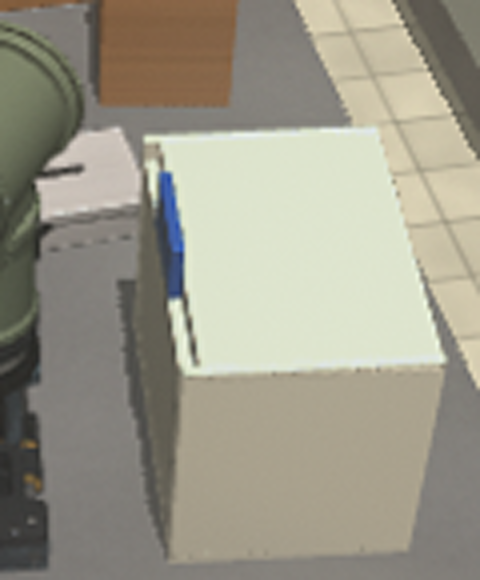

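View pics/r_full.png

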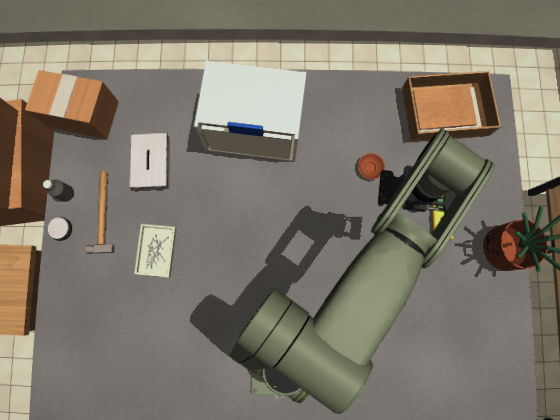

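Run:
```python
from h import *
t=get_image("top")
def q(x,y,z): return (wh(onz(t,185+x/5-.4,50+y/5-.4,z))*1e3).round(1)
print(q(215,360,.275),q(390,381,.275),q(217,377,.275),q(390,398,.275)," roof front",q(300,390,.232),"expect14")
m=cv2.inRange(cv2.cvtColor(t["image"],cv2.COLOR_RGB2HSV),(105,120,140),(125,255,255));
ys,xs=np.nonzero(m);print(len(xs),(xs.mean(),ys.mean()), (wh(onz(t,xs.mean(),ys.mean(),.275))*1e3).round(1), "expect 6")
```

```text
[ 10.1  48.3 275. ] [ 10.1 -49.5 275. ] [  0.4  45.7 275. ] [  0.3 -50.8 275. ]  roof front [ 13.7   4.1 232. ] expect14
111 (np.float64(244.6936936936937), np.float64(125.12612612612612)) [ 5.80e+00 -2.00e-01  2.75e+02] expect 6
```

Run:
```python
from rig import r
print(r.sign_off())
```

```text
the job is handed in; nothing more can be done
None
```

The ball is in the bottom of the bin, the bin is shut, and the job is handed in at about 25 s of the 72 s allowed.

- **Opening:** I hooked the closed fingers behind the blue tab and pulled the bin out to a tilt of about 0.83 (the stop is at 0.85).
- **Placing the ball:** I took the large blue ball off its stand and lowered it until it touched the bin floor. The contact force peaked at about 12 N, under the 20 N limit. I backed off to about 2 N before letting go, and the picture afterwards showed the ball resting in the corner by the panel.
- **Closing:** I pushed the tab back from the front until the force rose to about 15 N, well above the hinge friction, so it was against its stop.

**Last checks:** The tab measured 5.3–5.8 mm behind the housing front, against 6 mm expected when fully shut. The kit box, nail tray, hammer and dish looked unmoved. The arm stood clear with no contact force.

**Not checked:** The ball can't be seen with the bin shut. In the last picture the arm also hid the red ball, the small blue ball, the shoe brush and part of the stud finder. One row list was refused as mistyped; nothing moved, and I sent it again corrected.

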